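Tilt the hand rake out of the latched balcony tool bin

TASK

Turn the latch knob on the grey tool bin clockwise until it clicks over and its tongue has swung fully aside. Then take the yellow hand rake by its handle, tilt it head-first out from under the bin's hood through the open part, and finish still holding it up in the air, the whole rake at least 5 cm higher than the hood's roof and touching nothing else. Leave the clay pot, the glass cloche and the pliers where they are.

Things in the scene. Friction and masses are not known exactly. Their poses are not given: they have to be found in the camera images.
- bin: Grey plastic tool bin bolted to the table, 296 long (x) x 152 wide (y). Origin: centre of underside, z up. Its +x end points away from the robot within 25 degrees. Part x = -18 to 148: open-topped tray 75 high, walls 6 thick, inside 140 wide, floor top z = 5. Part x = -148 to -18: fixed hood over the same floor, roof z = 88 to 94, open towards the tray.
- hood_edge (a point): Middle of the hood roof's front lower edge (bin x = -18, z = 88). The rake has to come out between this edge and the tray's end wall; that gap is 160 long, shorter than the rake.
- tray_end (a point): Top of the tray's end wall, middle of its inner face (bin x = 142, z = 75).
- rest_bar (a point): Middle of the top of the rest bar, 12 wide (bin x = -64 to -52), 22 above the bin's floor (z = 27), across the whole inside; it carries the handle, whose rear end sticks out behind it and can dip when the head is raised.
- rake: Yellow plastic hand rake, 240 long, about 0.12 kg, lying along the bin (x within 2 degrees of the bin's x), tines down, head in the tray, tine feet on the floor, handle on the rest bar, its rear under the hood. Handle: bar 22 wide, 20 tall, centre line z = 32, x = -165 to 61. Origin: at tine-foot height under the balance point, where to grip it; x to the head, z up.
- rake_tip (a point): Front end of the rake's head, on the handle's centre line (rake x = 75, z = 32). The head is a crossbar 72 wide (y), 16 x 18, at x = 59 to 75, with five tines below it down to z = 0.
- rake_butt (a point): Rear end of the rake's handle, on the centre line (rake x = -165, z = 32).
- rake_toe (a point): Foot of the rake's middle tine (rake x = 68, z = 0).
- latch_grip (a point): Grip point of the latch knob, on its upright axis, 123 above the table; bin x = -73, y = 0, on the hood's roof. Black grip bar 46 long x 12 wide x 30 tall (bin z = 106 to 136) on a round hub 48 across. x axis: along bar and tongue, which at joint 0 is the bin's +x; z up.
- tongue_tip (a point): Free end, top face, of the latch's flat aluminium tongue, 18 wide, 5 thick (bin z = 97 to 102), reaching 145 from the knob's axis. It turns with the knob; until turned aside it lies over the rake's handle and bars it.
- latch (a joint): Angle of the latch knob in rad, growing clockwise seen from above: 0 barred (starts there, against a stop), stop at 1.57 where the tongue points along the bin's -y, off the tray. An over-centre click spring resists with about 0.1 to 0.15 N m at first, lets go past 0.79 and then snaps it on to 1.57 and keeps it there.
- pot: Bystander: brown clay training pot, 150 across, 85 tall, open top; origin under its centre.
- cloche: Bystander: clear glass cloche, 140 across, 180 tall with its knob; origin under its centre.
- pliers: Bystander: aluminium jin pliers lying flat, 170 long (its x), 13 thick; origin on the table under its middle.

How it is judged:
On the way, in this order (a step that is already met when the one before it is completed fails the run):
1. the latch has clicked over and its tongue is aside, the rake still lying in the bin (value of joint latch above 1.35 rad and distance of rake_tip from where it was at the start of the episode below 0.03 m), for 0.2 s.
2. the rake is tilted through the opening: head up, rear of the handle still below the hood (z of rake_tip in the frame of bin above 0.1 m and x of rake_butt in the frame of bin below -0.018 m and z of rake_butt in the frame of bin below 0.088 m).
At the end, for the whole second after the job is handed in: The latch is past 1.3 rad; the robot's fingers still hold the rake (over 1 N), still (under 30 mm/s) and touching neither bin, pot nor cloche, with tip, butt and tine feet all over 144 mm above the table, i.e. 50 mm above the hood's roof (value of joint latch above 1.3 rad and height (world z) of each of rake_tip, rake_butt, rake_toe above 0.144 m and contact force between rake and the fingers above 1 N and contact force between rake and bin below 0.1 N and contact force between rake and pot below 0.1 N and contact force between rake and cloche below 0.1 N and linear speed of rake below 0.03 m/s); the arm keeps its last pose, push and grip.
It fails at once if the pot, the cloche or the pliers shifted by more than 2 cm (distance of any of pot, cloche, pliers from where it was at the start of the episode above 0.02 m).
It also fails if it takes over 51 s, if anything falls off the work surface, if the arm or the gripper's body presses on something with over 40 N, if the wrist force passes 120 N, or if a joint passes its speed limit or range.

ROBOT

A 6-joint arm with a two-finger parallel gripper is mounted at the origin on the work surface. World frame = base frame: x ahead of the robot, y to its left, z up, the work surface at z = 0. Lengths are in m, angles in rad, forces in N, time in s.
With the tool pointing down it reaches from about 0.35 to 0.775 m from the base axis. Payload 5.5 kg.
Tool frame: the origin (TCP) lies between the finger pads; the fingertips stand 22 mm ahead of it and the grasp point (between the pads) lies 3 mm ahead of it; z points along the fingers, y is the line along which they close (so a half turn about z gives the same grasp; the last joint's range is limited). The gripper opens to 85 mm and grips with 20 to 120 N. Pads are 22 mm wide; open, the fingers measure 114 mm over their backs; the gripper's body (76 mm by 85 mm) begins 54 mm behind the grasp point. The pads swing forward as they close: fully open they stand 13 mm farther back than shut.
Start: joints at [-1.363, 0.313, 0.046, 1.304, 0, 1.431], TCP at [0.196, -0.541, 0.253] pointing down, gripper open.
Joint ranges: [-2.76, 2.76], [-0.86, 1.69], [-1.03, 1.26], [-2.2, 2.34], [-1.47, 1.5], [-3.14, 3.14]. Speed limits (rad/s): [2.57, 2.57, 3.14, 3.14, 3.14, 3.14].

INTERFACE

Orientations are given as a unit quaternion [w, x, y, z].
In Python, from workcell import env gives the robot as it stands.
- The arm moves only by the tool nudge_tcp, called after ">>>" in YAML: its name, and indented under it one key for each argument. Schema: {"type":"object","properties":{"ticks":{"type":"string"},"jaw":{"type":"number"},"grip_force":{"type":"number"},"only":{"type":"string"},"quiet":{"type":"boolean"},"lines":{"type":"string"}},"required":["ticks"],"additionalProperties":false}. ticks is a string of 1 to 8 rows, parted by semicolons, with the numbers parted by spaces; each row has 6 numbers: dx, dy, dz in m, then a rotation vector rx, ry, rz in rad; each row is the pose to reach, as a shift and turn from the pose commanded when the call began, along the tool's axes at that moment; what a row does not reach only later rows make up. A row lasts 1/8 s, in which the tool goes at most 0.0625 m and 0.188 rad, less where a joint would pass 70% of its speed; a pose out of reach is approached as far as the arm can. jaw is the finger opening in m, set as the call begins (left out keeps the last). The fingers move at their own pace and stop on an object; grip_force is the grip in N (left out, the last holds). Time passes only in rows, so rows that do not move let the fingers close. The tool returns the time, the measured TCP pose, the force, the opening and the grip force at its end. only (a regular expression) keeps the lines of the reply that match it, lines (a string "A,B") keeps lines A to B, and quiet returns only ok. Input that does not fit is refused with a message, and nothing moves.
- env.get_state(): the state, without advancing time (a new reading comes with each control period).
- env.read_camera(name): name is "scene" or "top" or "wrist"; returns a dict with "image" (400x640x3 uint8, red, green, blue), "K" (3x3 intrinsics, pixels), "D" ([k1, k2, p1, p2, k3] as OpenCV has them; the pictures are not rectified), "R" (3x3) and "t" (3): a world point X has camera coordinates R X + t. Camera axes: x right, y down, z forward; pixel columns grow to the right and rows downward; lengths in m; the calibration is good to about 2 mm. A picture is of the moment at which its call begins. There is no depth.
- env.hand_in(): hands the job in; it is judged then, once.
The state is a dict: "clock": time; "joint_pos": joint angles; "qvel": joint speeds; "tau": joint torques, N m; "tcp_pos": TCP position; "orientation": TCP orientation; "wrist_force": force on the tool from outside, world axes, zero at the start; "ft_torque": the same for the moment, N m; "finger_gap": finger opening in m; "grip_force": force on a finger pad.
Only numpy, scipy, OpenCV 4.12 (cv2) and the standard library are available. Lean on these libraries where they do the work, as an engineer would, in place of code of your own. Each camera call takes 0.05 s, during which the arm holds its last target. There are 200 camera calls.

## Working session

There is one attempt and no reset: what is moved stays moved. The work goes in short steps, Python scripts to look and compute and a tool call to move; the robot and the scene stay as the last step left them, time stands still between calls to the robot, and variables do not carry over. Pictures are saved under pics/ and viewed, at most 10 in all, crops included, and the job is handed in when it is done.

```bash
ls; mkdir -p pics; python3 - <<'E'
from workcell import env
import cv2
s=env.get_state(); print({k:s[k] for k in("clock","tcp_pos","orientation","finger_gap")})
for n in("scene","top"):
    c=env.read_camera(n); cv2.imwrite(f"pics/{n}0.png",c["image"][:,:,::-1])
    print(n,c["K"],c["D"],c["R"],c["t"])
E
```

```text
pics
workcell.py
{'clock': 0.0, 'tcp_pos': array([ 0.19585418, -0.54012105,  0.2523929 ]), 'orientation': array([-9.13860566e-04,  9.84918067e-01,  1.73018973e-01, -4.49559670e-05]), 'finger_gap': 0.08567061011438083}
scene [[410.61106647   0.         316.91969943]
 [  0.         410.61106647 204.1693295 ]
 [  0.           0.           1.        ]] [-0.01697346  0.          0.          0.          0.        ] [[-0.5777856   0.81613746 -0.00913481]
 [ 0.71158064  0.49821948 -0.49540926]
 [-0.39977091 -0.29274049 -0.86861166]] [ 0.32663337 -0.34013874  1.46156904]
top [[517.43426783   0.         309.44886779]
 [  0.         517.43426783 201.73609952]
 [  0.           0.           1.        ]] [-0.14371115  0.          0.          0.          0.        ] [[ 0.01235137 -0.99988062 -0.00928334]
 [-0.99595249 -0.01147518 -0.08914566]
 [ 0.08902849  0.01034683 -0.99597534]] [0.00734828 0.53805389 1.81819955]
```

View pics/top0.png

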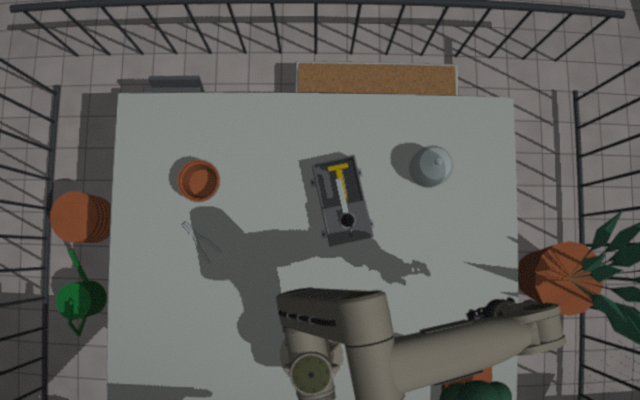

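View pics/scene0.png

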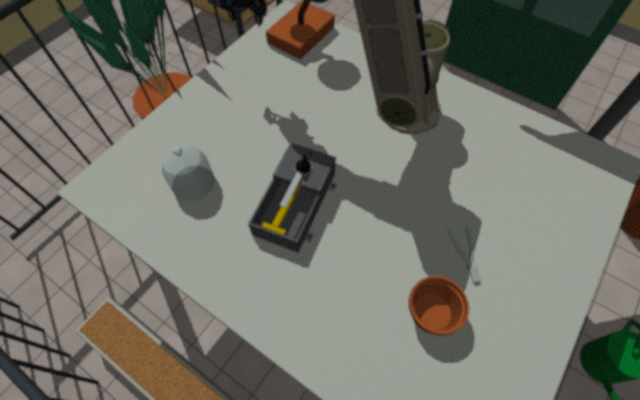

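Top view: the bin is around px (342,200) with its head end up (+x away), knob near (347,220), rake head near (339,167). The pot is at (198,180) and the cloche at (432,165). I'll enlarge the bin in both views.

```bash
python3 - <<'E'
import cv2,numpy as np
a=cv2.imread("pics/top0.png")[145:255,295:385]; b=cv2.imread("pics/scene0.png")[135:255,240:345]
A=cv2.resize(a,None,fx=5,fy=5,interpolation=cv2.INTER_CUBIC)[:600,:400+50]
B=cv2.resize(b,None,fx=5,fy=5,interpolation=cv2.INTER_CUBIC)
f=lambda x:np.clip(x.astype(float)*1.6,0,255).astype(np.uint8)
cv2.imwrite("pics/ca.png",f(A));cv2.imwrite("pics/cb.png",f(B));print(A.shape,B.shape)
E
```

```text
(550, 450, 3) (600, 525, 3)
```

View pics/ca.png

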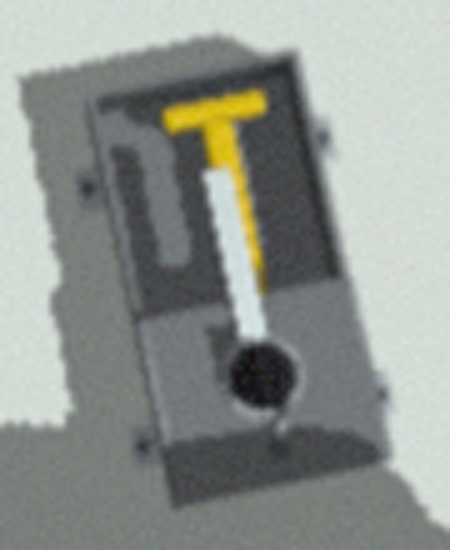

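View pics/cb.png

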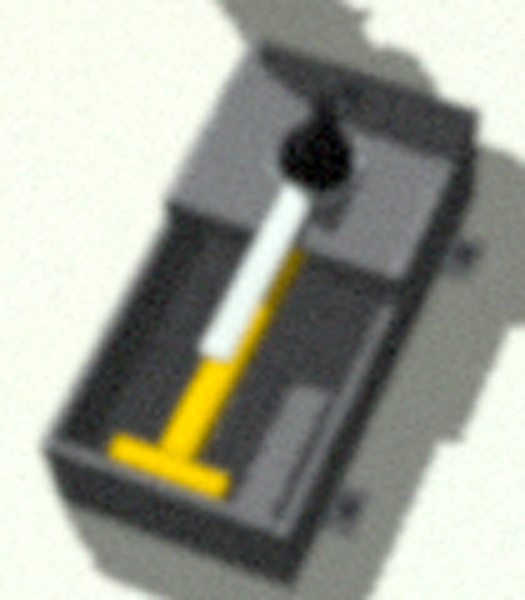

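Top crop: tray end corners at (92,100) and (297,52), hood front (140,318)–(340,278), hood rear (175,505)–(388,460), tongue tip (218,170), crossbar (163,113)–(265,90). Scene crop: hood front (168,205)–(400,280), rear (260,45)–(475,110), tray corner (45,447), crossbar ends (112,443) and (228,483), tongue tip (215,355).

```bash
cat > h.py <<'E'
import numpy as np,cv2
from scipy.optimize import least_squares
from scipy.spatial.transform import Rotation as Ro
def proj(c,X): return cv2.projectPoints(np.array(X,float),cv2.Rodrigues(c["R"])[0],c["t"],c["K"],c["D"])[0][:,0]
def tw(p,X): # pose x,y,z,yaw
    X=np.array(X,float);return X@Ro.from_euler("z",p[3]).as_matrix().T+np.array(p[:3])
def tooldelta(s,R,p):
    """shift and rotvec in tool axes to reach p, R"""
    q=s["orientation"];R0=Ro.from_quat([q[1],q[2],q[3],q[0]])
    return R0.inv().apply(np.array(p)-s["tcp_pos"]).round(4),(R0.inv()*R).as_rotvec().round(4)
def down(yaw,tilt=0): # tool z down, tool y horizontal = direction yaw+90 ; tilt about tool y
    return Ro.from_euler("z",yaw)*Ro.from_euler("x",np.pi)*Ro.from_euler("y",tilt)
E
python3 - <<'E'
from h import *
from workcell import env
T=env.read_camera("top");S=env.read_camera("scene")
f=lambda P,o:(np.array(P,float)+.5)/5-.5+np.array(o)
m=.001
top=f([(92,100),(297,52),(140,318),(340,278),(175,505),(388,460),(218,170)],(295,145))
tX=np.array([(148,76,75),(148,-76,75),(-18,76,94),(-18,-76,94),(-148,76,94),(-148,-76,94),(72,0,102)])*m
sc=f([(168,205),(400,280),(260,45),(475,110),(45,447),(215,355)],(240,135))
sX=np.array([(-18,-76,94),(-18,76,94),(-148,-76,94),(-148,76,94),(148,-76,75),(72,0,102)])*m
g=lambda p:np.r_[(proj(T,tw([p[0],p[1],0,p[2]],tX))-top).ravel(),(proj(S,tw([p[0],p[1],0,p[2]],sX))-sc).ravel()]
r=least_squares(g,[.6,0,0],loss="soft_l1");b=r.x;print("bin",b,r.fun.reshape(-1,2).round(1).tolist())
top=f([(163,113),(265,90),(267,115),(168,133)],(295,145));rX=np.array([(75,36,40),(75,-36,40),(59,-36,40),(59,36,40)])*m
sc=f([(112,433),(228,473),(228,498),(108,453)],(240,135));sX=np.array([(59,-36,40),(59,36,40),(75,36,40),(75,-36,40)])*m
g=lambda p:np.r_[(proj(T,tw([p[0],p[1],.005,p[2]],rX))-top).ravel(),(proj(S,tw([p[0],p[1],.005,p[2]],sX))-sc).ravel(),(p[2]-b[2])*20]
r=least_squares(g,[*b],loss="soft_l1");k=r.x;print("rake",k,r.fun[:-1].reshape(-1,2).round(1).tolist())
B=[b[0],b[1],0,b[2]]
d=k[:2]-b[:2];print("rake in bin",Ro.from_euler("z",-b[2]).apply([*d,0]),k[2]-b[2])
print("knob",tw(B,[[-.073,0,.123]]),"tip",tw(B,[[.072,0,.1]]))
s=env.get_state();print(Ro.from_quat(np.roll(s["orientation"],-1)).as_matrix().round(3))
for y in (b[2],b[2]+np.pi): print(tooldelta(s,down(y),[*tw(B,[[-.073,0,.123]])[0][:2],.22]))
E
```

```text
bin [ 0.54235754 -0.0981932   0.22080472] [[-1.7, -1.9], [-0.1, -1.2], [-1.2, 0.5], [2.1, -0.7], [-0.3, 0.4], [0.7, 0.1], [-0.6, -0.3], [-0.5, -1.6], [0.6, 0.0], [-0.7, -1.8], [1.9, 0.2], [-0.8, -0.8], [0.3, 0.1]]
rake [ 0.59634897 -0.09999326  0.22813731] [[0.0, -0.5], [-0.5, -0.2], [0.1, -0.8], [0.0, -0.1], [1.4, -0.5], [0.8, -0.2], [-1.5, -0.5], [-0.2, 0.0]]
rake in bin [ 0.05228636 -0.01358128  0.        ] 0.007332585430734617
knob [[ 0.47112987 -0.11418129  0.123     ]] tip [[ 0.61260949 -0.08242413  0.1       ]]
[[ 0.94   0.341 -0.   ]
 [ 0.341 -0.94   0.001]
 [ 0.    -0.001 -1.   ]]
(array([ 0.404 , -0.3068,  0.0331]), array([-1.10e-03, -1.00e-04,  1.27e-01]))
(array([ 0.404 , -0.3068,  0.0331]), array([ 1.0000e-04, -1.7000e-03, -3.0146e+00]))
```

The fit is good: bin yaw 0.22, with the rake 14 mm to the bin's right. I'm going over the knob with the half turn, so joint 6 has room for the clockwise turn.

>>> nudge_tcp:
  ticks: "0.05 -0.04 0 0 0 -0.18;0.1 -0.08 0 0 0 -0.37;0.15 -0.11 0 0 0 -0.56;0.2 -0.15 0 0 0 -0.75;0.25 -0.19 0 0 0 -0.94;0.3 -0.23 0 0 0 -1.12;0.35 -0.27 0 0 0 -1.31;0.404 -0.307 0 0 0 -1.5"

```text
clock: 1.2
tcp_pos: [0.4666, -0.1198, 0.2535]
orientation: [0.0, 0.603, 0.798, -0.0]
wrist_force: [0.1, 0.0, 0.6]
finger_gap: 0.0856
grip_force: 0.0
```

>>> nudge_tcp:
  ticks: "0 0 0 0 0 -0.18;0 0 0 0 0 -0.37;0 0 0 0 0 -0.56;0 0 0 0 0 -0.75;0 0 0 0 0 -0.94;0 0 0 0 0 -1.12;0 0 0 0 0 -1.31;0 0 0 0 0 -1.5"

```text
clock: 2.2
tcp_pos: [0.4658, -0.1216, 0.2531]
orientation: [-0.0, -0.099, 0.995, 0.0]
wrist_force: [-0.8, 0.5, -0.1]
finger_gap: 0.0854
grip_force: 0.0
```

```bash
python3 - <<'E'
from h import *
from workcell import env
import cv2
s=env.get_state();print(s["joint_pos"].round(3),tooldelta(s,down(.2208+np.pi),[.4711,-.1142,.252]))
c=env.read_camera("wrist");cv2.imwrite("pics/w1.png",c["image"][:,:,::-1])
E
```

```text
[-0.422  0.132 -0.186  1.253 -0.    -0.62 ] (array([-0.0067,  0.0062,  0.0011]), array([ 0.0001, -0.0003, -0.0233]))
```

View pics/w1.png

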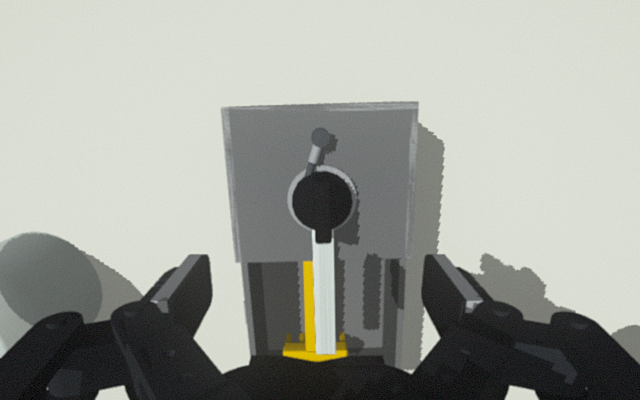

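The wrist view shows the knob at (321,200) with its bar along the bin, the tongue tip at (326,354), hood rear corners at (222,107) and (418,102), and a post behind the knob at (318,135). I'll check this against the fit.

```bash
python3 - <<'E'
from h import *
from workcell import env
c=env.read_camera("wrist");b=[.54236,-.09819,0,.2208]
m=.001
X=np.array([(-148,-76,94),(-148,76,94),(-18,-76,94),(-18,76,94),(72,9,102),(72,-9,102),(-50,0,136),(-73,0,136)])*m
print(proj(c,tw(b,X)).round(1).tolist())
k=[.59635,-.09999,.005,.228]
print(proj(c,tw(k,np.array([(59,-36,40),(59,36,40),(75,-36,40),(75,36,40),(-30,11,42),(-30,-11,42)])*m)).round(1).tolist(), (-c["R"].T@c["t"]).round(3))
E
python3 - <<'E'
import cv2
a=cv2.imread("pics/w1.png")[90:370,200:430]
cv2.imwrite("pics/w1c.png",cv2.resize(a,None,fx=2.14,fy=2.14,interpolation=cv2.INTER_CUBIC))
E
```

```text
[[225.3, 101.9], [424.5, 98.7], [237.8, 258.9], [415.2, 256.2], [337.4, 352.2], [317.6, 352.5], [327.6, 241.3], [327.4, 210.6]]
[[281.3, 348.1], [347.2, 346.9], [282.1, 360.2], [347.1, 359.0], [322.8, 274.8], [301.1, 275.2]] [ 0.401 -0.136  0.373]
```

View pics/w1c.png

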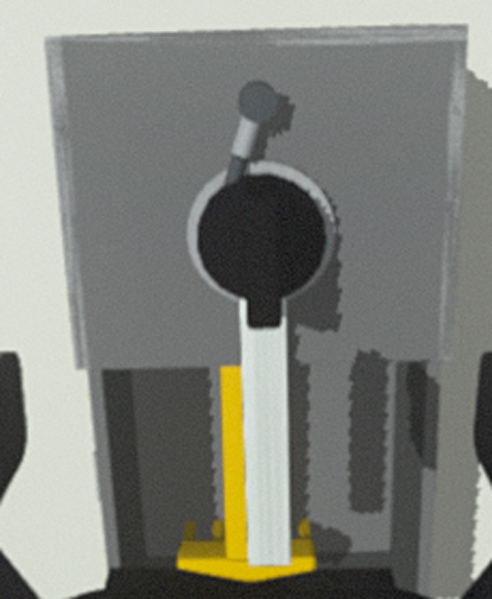

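```bash
python3 - <<'E'
from h import *
from workcell import env
c=env.read_camera("wrist");p0=np.array([.54236,-.09819,.2208]);m=.001
X=np.array([(-148,-76,94),(-148,76,94),(-18,-76,94),(-18,76,94),(72,9,102),(72,-9,102),(-50,0,136)])*m
o=np.array([(222,107.8),(418.2,102.6),(236.4,262),(410.3,258.2),(336,353.5),(315.9,353.5),(323.4,242.8)])
g=lambda p:np.r_[(proj(c,tw([p[0],p[1],0,p[2]],X))-o).ravel(),(p-p0)/[.002,.002,.01]]
r=least_squares(g,p0,loss="soft_l1");b=r.x;print(b,r.fun[:-3].reshape(-1,2).round(1).tolist())
B=[b[0],b[1],0,b[2]]
p=tw(B,[[-.073,0,.132]])[0];print(p,tooldelta(env.get_state(),down(b[2]+np.pi),p))
E
```

```text
[ 0.54537282 -0.10078629  0.220132  ] [[-1.4, -1.6], [1.2, -1.8], [-1.1, 0.3], [1.9, -0.4], [-0.2, 0.7], [0.1, 1.2], [0.4, 1.6]]
[ 0.47413441 -0.11672646  0.132     ] (array([-0.0091,  0.0033,  0.1212]), array([ 0.0001, -0.0002, -0.0321]))
```

>>> nudge_tcp:
  ticks: "-0.0085 0.004 0.03 0 0 -0.03;-0.0085 0.004 0.07 0 0 -0.03;-0.0085 0.004 0.1 0 0 -0.03;-0.0085 0.004 0.121 0 0 -0.03;-0.0085 0.004 0.121 0 0 -0.03"
  jaw: 0.04

```text
clock: 2.98
tcp_pos: [0.4721, -0.1156, 0.1308]
orientation: [-0.002, -0.109, 0.994, 0.001]
wrist_force: [0.2, -0.6, 0.4]
finger_gap: 0.0398
grip_force: 0.0
```

>>> nudge_tcp:
  ticks: "0 0 0 0 0 0;0 0 0 0 0 0;0 0 0 0 0 0;0 0 0 0 0 0"
  jaw: 0.0
  grip_force: 60

```text
clock: 3.48
tcp_pos: [0.4742, -0.1158, 0.1336]
orientation: [0.001, -0.111, 0.994, -0.0]
wrist_force: [-1.5, 4.2, 6.0]
finger_gap: 0.0108
grip_force: 59.6
```

Gripped on the bar. Turning clockwise (positive about the tool's downward z).

>>> nudge_tcp:
  ticks: "0 0 0 0 0 0.1;0 0 0 0 0 0.25;0 0 0 0 0 0.4;0 0 0 0 0 0.55;0 0 0 0 0 0.7;0 0 0 0 0 0.85;0 0 0 0 0 1.0;0 0 0 0 0 1.15"

```text
clock: 4.47
tcp_pos: [0.4738, -0.1167, 0.1336]
orientation: [0.001, 0.45, 0.893, -0.001]
wrist_force: [-3.6, -0.1, 6.8]
finger_gap: 0.0108
grip_force: 59.6
```

>>> nudge_tcp:
  ticks: "0 0 0 0 0 0.15;0 0 0 0 0 0.3;0 0 0 0 0 0.4;0 0 0 0 0 0.41;0 0 0 0 0 0.41"

```text
clock: 5.1
tcp_pos: [0.4734, -0.1169, 0.1336]
orientation: [0.001, 0.621, 0.784, -0.001]
wrist_force: [-3.7, -0.7, 7.8]
finger_gap: 0.0109
grip_force: 59.7
```

```bash
python3 -c "
from workcell import env;s=env.get_state();print(s['ft_torque'],s['joint_pos'])"
```

```text
[ 0.00740108  0.81814207 -0.07552063] [-0.40581069  0.21800937 -0.38689751  0.96460541 -0.00175664  0.93425678]
```

>>> nudge_tcp:
  ticks: "0 0 0 0 0 0;0 0 0 0 0 0;0 0 -0.03 0 0 0;0 0 -0.08 0 0 0;0 0 -0.13 0 0 -0.1;0 0 -0.15 0 0 -0.25;0 0 -0.15 0 0 -0.42;0 0 -0.15 0 0 -0.6"
  jaw: 0.032

```text
clock: 6.1
tcp_pos: [0.4739, -0.1163, 0.2828]
orientation: [0.001, 0.358, 0.934, -0.0]
wrist_force: [-0.1, 0.7, -0.5]
finger_gap: 0.0321
grip_force: 0.0
```

>>> nudge_tcp:
  ticks: "-0.02 0.02 0 0 0 -0.18;-0.04 0.04 0 0 0 -0.36;-0.05 0.05 0 0 0 -0.54;-0.05 0.05 0 0 0 -0.72;-0.05 0.05 0 0 0 -0.9;-0.05 0.05 0 0 0 -0.96;-0.05 0.05 0 0 0 -0.96"

```text
clock: 6.98
tcp_pos: [0.5442, -0.1129, 0.2821]
orientation: [-0.0, -0.11, 0.994, -0.0]
wrist_force: [0.5, -0.4, -0.5]
finger_gap: 0.0319
grip_force: 0.0
```

```bash
python3 - <<'E'
from h import *
from workcell import env
c=env.read_camera("wrist");cv2.imwrite("pics/w2.png",c["image"][:,:,::-1])
print(env.get_state()["tcp_pos"],(-c["R"].T@c["t"]).round(3))
k=[.5975,-.0999,.005,.228]
print(proj(c,tw(k,np.array([(59,-36,40),(59,36,40),(75,-36,40),(75,36,40),(-30,11,42),(-30,-11,42),(50,11,42),(50,-11,42)])*.001)).round(1).tolist())
E
```

```text
[ 0.54422418 -0.1128934   0.28215885] [ 0.48  -0.129  0.402]
[[286.5, 271.5], [351.6, 271.1], [286.9, 284.5], [351.3, 284.1], [329.4, 193.7], [308.0, 193.8], [329.1, 264.7], [309.0, 264.8]]
```

View pics/w2.png

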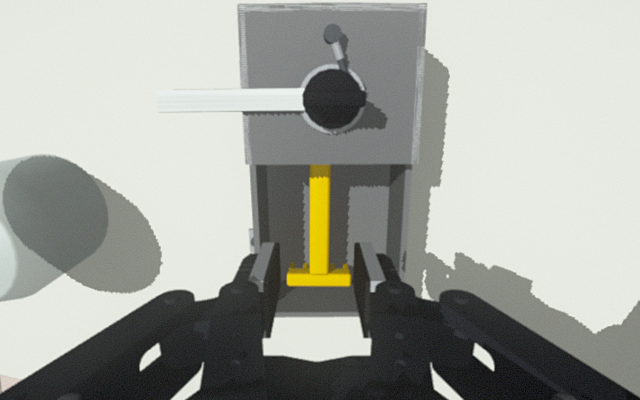

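The tongue is fully aside, pointing along −y, and the rake matches its predicted pixels (crossbar 287–350, handle 310–329). Computing the grasp with a forward pre-tilt of 0.2 rad.

```bash
python3 - <<'E'
from h import *
from workcell import env
k=[.5975,-.0999,.005,.226];s=env.get_state()
g=tw(k,[[0,0,.032]])[0];R=Ro.from_euler("z",k[3]+np.pi)*Ro.from_euler("x",np.pi)*Ro.from_euler("y",.2)
z=R.as_matrix()[:,2];print("R",R.as_matrix().round(2).tolist())
print("above",tooldelta(s,R,g-z*.123),"grasp",tooldelta(s,R,g-z*.003))
E
```

```text
R [[-0.96, -0.22, -0.19], [-0.22, 0.97, -0.04], [0.2, 0.0, -0.98]]
above (array([-0.0793,  0.0012,  0.1246]), array([ 0.0005,  0.1999, -0.006 ])) grasp (array([-0.0554,  0.0011,  0.2422]), array([ 0.0005,  0.1999, -0.006 ]))
```

>>> nudge_tcp:
  ticks: "-0.045 0.001 0.03 0 0.1 -0.006;-0.079 0.001 0.08 0 0.2 -0.006;-0.079 0.001 0.125 0 0.2 -0.006;-0.071 0.001 0.165 0 0.2 -0.006;-0.063 0.001 0.205 0 0.2 -0.006;-0.0555 0.001 0.242 0 0.2 -0.006;-0.0555 0.001 0.242 0 0.2 -0.006;-0.0555 0.001 0.242 0 0.2 -0.006"
  jaw: 0.05

```text
clock: 8.02
tcp_pos: [0.5984, -0.0993, 0.0409]
orientation: [-0.099, -0.113, 0.989, -0.011]
wrist_force: [-0.1, 4.1, 0.5]
finger_gap: 0.0497
grip_force: 0.0
```

>>> nudge_tcp:
  ticks: "0 0 0 0 0 0;0 0 0 0 0 0;0 0 0 0 0 0;0 0 0 0 0 0"
  jaw: 0.0
  grip_force: 60

```text
clock: 8.52
tcp_pos: [0.5998, -0.1004, 0.0422]
orientation: [-0.097, -0.113, 0.989, -0.012]
wrist_force: [1.8, 1.3, 6.1]
finger_gap: 0.021
grip_force: 59.5
```

```bash
cat > plan.py <<'E'
from h import *
from workcell import env
W=np.array([(0,52,37),(0,51,50),(.1,51,58),(.2,50,67),(.3,47,77),(.4,43,88),(.45,41,94),
 (.45,68,107),(.45,95,120),(.45,122,133),(.45,150,147),(.45,150,200),(.45,150,280)],float)
def box(x0,x1,z0,z1,n=60): # outline samples
    x=np.linspace(x0,x1,n);z=np.linspace(z0,z1,n)
    return np.r_[np.c_[x,0*x+z0],np.c_[x,0*x+z1],np.c_[0*z+x0,z],np.c_[0*z+x1,z]]
rake=np.r_[box(-165,61,-10,10,200),box(59,75,-32,9)]
body=box(-38,38,54,150)
obs=[(-148,148,-9,5),(-64,-52,0,27),(-148,-18,88,94),(-148,-142,0,94),(142,148,0,75),(-98,-48,94,136)]
def clr(P,obs):
    return min(np.min(np.hypot(np.maximum(0,np.maximum(a-P[:,0],P[:,0]-b)),np.maximum(0,np.maximum(c-P[:,1],P[:,1]-d)))) for a,b,c,d in obs)
rot=lambda P,t:P@np.array([[np.cos(t),np.sin(t)],[-np.sin(t),np.cos(t)]])
F=np.vstack([np.c_[np.linspace(W[i],W[i+1],6)] for i in range(len(W)-1)])
for i,w in enumerate(F):
    if i%6==5: print(w.round(2),"rake",clr(rot(rake,w[0])+w[1:],obs).round(1),"body",clr(rot(body,w[0]-.2)+w[1:],obs).round(1),"tip",(rot(np.array([[75,0]]),w[0])+w[1:])[0].round(),"butt",(rot(np.array([[-165,0]]),w[0])+w[1:])[0].round())
print("min in-between",min(clr(rot(rake,w[0])+w[1:],obs) for w in F[6:]))
# tool rows: from waypoint i0, in tool axes at tool tilt
for i0,n in((0,6),(6,6)):
    t=.2-W[i0,0] # tool x=-binx rotated; z down
    Rt=Ro.from_euler("z",np.pi)*Ro.from_euler("x",np.pi)*Ro.from_euler("y",t)
    tc=lambda w:np.array([w[1],0,w[2]])/1000-.003*(Ro.from_euler("z",np.pi)*Ro.from_euler("x",np.pi)*Ro.from_euler("y",.2-w[0])).as_matrix()[:,2]
    for w in W[i0+1:i0+1+n]: print(Rt.inv().apply(tc(w)-tc(W[i0])).round(4),"ry",-(w[0]-W[i0,0]))
E
python3 plan.py
```

```text
[ 0. 51. 50.] rake 13.0 body 45.6 tip [126.  50.] butt [-114.   50.]
[ 0.1 51.  58. ] rake 9.4 body 42.4 tip [126.  65.] butt [-113.   42.]
[ 0.2 50.  67. ] rake 6.6 body 40.4 tip [124.  82.] butt [-112.   34.]
[ 0.3 47.  77. ] rake 5.0 body 39.5 tip [119.  99.] butt [-111.   28.]
[ 0.4 43.  88. ] rake 4.5 body 41.5 tip [112. 117.] butt [-109.   24.]
[ 0.45 41.   94.  ] rake 4.7 body 37.8 tip [109. 127.] butt [-108.   22.]
[  0.45  68.   107.  ] rake 4.6 body 66.4 tip [136. 140.] butt [-81.  35.]
[  0.45  95.   120.  ] rake 10.3 body 93.3 tip [163. 153.] butt [-54.  48.]
[  0.45 122.   133.  ] rake 10.4 body 115.1 tip [190. 166.] butt [-27.  61.]
[  0.45 150.   147.  ] rake 15.5 body 121.8 tip [218. 180.] butt [ 1. 75.]
[  0.45 150.   200.  ] rake 34.7 body 173.1 tip [218. 233.] butt [  1. 128.]
[  0.45 150.   280.  ] rake 83.0 body 238.3 tip [218. 313.] butt [  1. 208.]
min in-between 4.540709467173369
[ 0.0036  0.     -0.0125] ry -0.0
[ 0.0055  0.     -0.0204] ry -0.1
[ 0.0085  0.     -0.0289] ry -0.2
[ 0.0137  0.     -0.0381] ry -0.3
[ 0.0201  0.     -0.048 ] ry -0.4
[ 0.0234  0.     -0.0534] ry -0.45
[-0.0294  0.     -0.0059] ry -0.0
[-0.0588  0.     -0.0118] ry -0.0
[-0.0881  0.     -0.0177] ry -0.0
[-0.1187  0.     -0.0244] ry -0.0
[-0.1318  0.     -0.0757] ry -0.0
[-0.1516  0.     -0.1533] ry -0.0
```

The clearances are at least 4.5 mm along the whole path. Lifting and tilting.

>>> nudge_tcp:
  ticks: "0.0036 0 -0.0125 0 0 0;0.0055 0 -0.0204 0 -0.1 0;0.0085 0 -0.0289 0 -0.2 0;0.0137 0 -0.0381 0 -0.3 0;0.02 0 -0.048 0 -0.4 0;0.0234 0 -0.0534 0 -0.45 0;0.0234 0 -0.0534 0 -0.45 0;0.0234 0 -0.0534 0 -0.45 0"

```text
clock: 9.52
tcp_pos: [0.5862, -0.1027, 0.0975]
orientation: [0.123, -0.112, 0.986, 0.014]
wrist_force: [-0.2, -0.3, -1.7]
finger_gap: 0.021
grip_force: 58.8
```

```bash
python3 - <<'E'
from h import *
from workcell import env
S=env.read_camera("scene");W=env.read_camera("wrist");s=env.get_state()
f=lambda c,y,x:cv2.resize(c["image"][y:y+200,x:x+200,::-1],(400,400),interpolation=cv2.INTER_CUBIC)
cv2.imwrite("pics/t.png",np.hstack([cv2.convertScaleAbs(f(S,90,180),alpha=1.5),cv2.resize(W["image"][:,120:520,::-1],(400,400))]))
b=[.5445,-.1003,0,.2205];p=Ro.from_euler("z",-.2205).apply(s["tcp_pos"]-[.5445,-.1003,0]);print("tcp in bin",p)
q=Ro.from_quat(np.roll(s["orientation"],-1)).as_matrix();print((Ro.from_euler("z",-.2205).as_matrix()@q).round(3))
E
```

```text
tcp in bin [ 0.04051315 -0.01136503  0.09713536]
[[-0.969 -0.007  0.247]
 [-0.007  1.     0.002]
 [-0.247  0.001 -0.969]]
```

View pics/t.png

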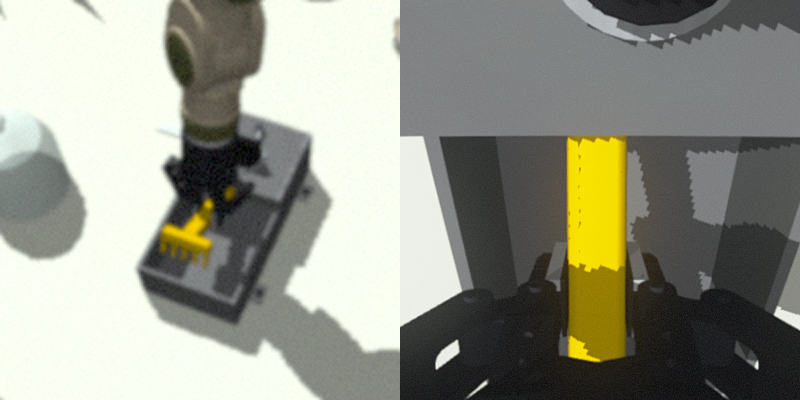

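The rake is gripped with its head up (crossbar at (185,240) in the left panel), the handle still runs under the hood, and forces are near zero. Sliding it out along its axis, then lifting.

>>> nudge_tcp:
  ticks: "-0.03 0 -0.006 0 0 0;-0.059 0 -0.012 0 0 0;-0.088 0 -0.018 0 0 0;-0.119 0 -0.0245 0 0 0;-0.125 0 -0.045 0 0 0;-0.132 0 -0.076 0 0 0;-0.142 0 -0.115 0 0 0;-0.152 0 -0.153 0 0 0"

```text
clock: 10.62
tcp_pos: [0.6929, -0.0776, 0.2834]
orientation: [0.123, -0.113, 0.986, 0.015]
wrist_force: [0.7, -0.6, -1.5]
finger_gap: 0.021
grip_force: 58.8
```

>>> nudge_tcp:
  ticks: "0 0 0 0 0 0;0 0 0 0 0 0;0 0 0 0 0 0;0 0 0 0 0 0"

```text
clock: 11.12
tcp_pos: [0.6921, -0.0778, 0.2813]
orientation: [0.123, -0.112, 0.986, 0.015]
wrist_force: [-0.0, 0.2, -0.7]
finger_gap: 0.0212
grip_force: 58.8
```

```bash
python3 - <<'E'
from h import *
from workcell import env
S=env.read_camera("scene");T=env.read_camera("top");s=env.get_state()
cv2.imwrite("pics/e.png",cv2.convertScaleAbs(np.hstack([S["image"][50:350,100:500,::-1],T["image"][50:350,150:550,::-1]]),alpha=1.4))
print(np.abs(s["qvel"]).max())
E
```

```text
0.007171447404525377
```

View pics/e.png

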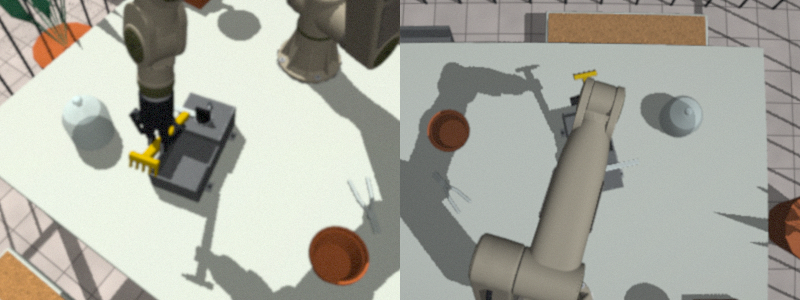

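The rake hangs free above the bin. Its lowest end is at about 0.21 m, the tongue is still aside, and the bystanders haven't moved.

```bash
python3 -c "
from workcell import env;print(env.hand_in())"
```

```text
the job is handed in; nothing more can be done
None
```

I turned the latch fully aside, drew the rake head-first out from under the hood, and handed the job in at about 11 s. The arm was holding the rake still, its lowest end about 0.21 m above the table; the hand-in returned no verdict.

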